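# Latch the stop flap and weigh a parcel

## Task

Press the raised, sprung stop flap of the weighing station down until its catch holds it by itself. Then push the carton that waits on the perforated deck across the lowered flap, so that it stands wholly and squarely on the weighing plate. Leave the flap latched down, do not topple or drop the carton, and leave everything else where it is.

Things in the scene. Friction and masses are not known exactly. Their poses are not given: they have to be found in the camera images.
- station: The fixed weighing station, 490 mm long (y = -270 to 210 mm in its frame) and 150 mm wide (x = -75 to 75 mm), no rails. Origin on the table; z up; parcels travel along its +y: from the perforated deck over the stop flap to the weighing plate, each 2 to 2.5 mm lower than the last. A grey display, up to 100 mm high, stands behind the plate at x = 120 to 200 mm.
- deck (a point): Centre of the top of the light blue perforated infeed deck, 220 mm along the station's y (y = -270 to -50 mm), 150 mm along its x, 80 mm above the table.
- hinge (a point): Middle of the flap's hinge line, at y = 45 mm in the station's frame, 77.5 mm above the table. The steel flap is 90 mm long, from here to its free edge towards the deck, and 112 mm wide (along x); down, its top is level at 77.5 mm.
- flap (a joint): Angle of the stop flap in rad. 0: sprung up, its free edge (towards the deck, -y) raised 40 degrees, which blocks the way; 0.70: level; 0.72: hard stop. The catch snaps over near 0.6 and then holds the flap at 0.69 to 0.72 by itself; released before that, the flap springs up again. Pressing it down near its free edge takes about 10 N at the most.
- flap_edge (a point): Middle of the flap's free edge, on its top face. With the flap up it lies at about y = -27, z = 134 mm in the station's frame, with the flap down at y = -45, z = 77 mm.
- plate (a point): Centre of the top face of the steel weighing plate, 75.5 mm above the table; 160 mm along the station's y (y = 50 to 210 mm), 150 mm along its x; axes as the station's.
- carton: Closed cardboard carton, 100 mm along its x, 110 mm along its y, 65 mm high, 0.3 to 0.55 kg; it stands on the infeed deck, a little turned. Origin: centre of its underside. Too wide to grasp.
- parcel_small: Bystander: closed cardboard carton 120 x 90 x 60 mm on the table behind the deck. Origin: centre of its underside.
- tape_roll: Bystander: roll of packing tape lying flat, 100 mm across, 48 mm high, on the table behind the flap. Origin: centre of its underside.
- scanner: Bystander: black hand scanner, 50 x 135 x 32 mm, on the table beyond the end of the weighing plate. Origin: on its underside.
- parcel_tall: Bystander: cardboard carton 120 x 120 x 160 mm on the right. Origin: centre of its underside.
- pen_cup: Bystander: empty grey cup, 84 mm across, 100 mm high, on the right. Origin: centre of its underside.
There are look-alikes about, which are no part of the job. Leave any blue or purple look-alike of the carton alone.

How it is judged:
By the outcome, as a careful person would: the job done as asked, in the order asked, and still so for the second after the job is handed in, with the robot touching nothing.
It also fails if it takes over 58 s, if anything falls off the work surface, if the arm or the gripper's body presses on something with over 40 N, if the wrist force passes 120 N, or if a joint passes its speed limit or range.

## Robot

A 6-joint arm with a two-finger parallel gripper is mounted at the origin on the work surface. World frame = base frame: x ahead of the robot, y to its left, z up, the work surface at z = 0. Lengths are in m, angles in rad, forces in N, time in s.
With the tool pointing down it reaches from about 0.375 to 0.9 m from the base axis. Payload 3.1 kg.
Tool frame: the origin (TCP) lies midway between the tips of the shut fingers; the grasp point (between the pads) lies 19 mm behind it (arm.hold_point_z is the distance from the TCP to the grasp point, in m); z points along the fingers, y is the line along which they close (so a half turn about z gives the same grasp; the last joint's range is limited). The gripper opens to 87 mm and grips with 3 to 60 N. Pads are 19 mm wide; open, the fingers measure 117 mm over their backs; the gripper's body (75 mm by 190 mm) begins 51 mm behind the grasp point.
Start: joints at [1.012, 0.527, 1.433, -0, 1.181, -0.178], TCP at [0.232, 0.58, 0.223] pointing down, gripper open.
Joint ranges: [-3.08, 3.08], [-0.75, 2.2], [0.22, 2.44], [-1.43, 4.57], [0, 2.65], [-2.85, 2.85]. Speed limits (rad/s): [2.79, 2.79, 3.14, 3.14, 3.14, 3.14].

## Interface

Orientations are given as [roll, pitch, yaw] about the fixed x, y, z axes, in that order (R = Rz(yaw) Ry(pitch) Rx(roll)).
In Python, from rig import arm gives the robot as it stands.
- The arm moves only by the tool play_rows, never from a script. Its argument "increments" is a list of rows, each a list of 7 numbers: the shift along the tool's x, y, z in mm, then the turn, a rotation vector about the tool's x, y, z in degrees, then the closure, from 0 (fully open) to 1 (shut). A call has 1 to 12 rows; each row shifts and turns the commanded pose from where the row before left it, along the tool's axes as they then stand; what a row does not reach is not made up. A row lasts 1/12 s, in which the tool goes at most 41.7 mm and 7.16 degrees, less where a joint would pass 70% of its speed; a pose out of reach is approached as far as the arm can. A call with a gripper value outside its range is refused whole. The fingers move at their own pace and stop on an object; "grip_force" is the grip in N (left out, the last holds). Time passes only in rows, so rows that do not move let the fingers close. It gives the time, the measured TCP pose, the force, the opening and the grip force at its end, in the units of the state.
- arm.get_state(): the state, without advancing time (a new reading comes with each control period).
- arm.camera(name): name is "scene" or "top"; returns a dict with "image" (480x640x3 uint8, red, green, blue), "fx", "fy", "cx", "cy" (pixels), "k1" (the pictures are not rectified: a ray, as slopes to the right and down, at radius r is drawn at 1 + k1 r^2 times it, then the intrinsics apply), "R" (3x3) and "t" (3): a world point X has camera coordinates R X + t. Camera axes: x right, y down, z forward; pixel columns grow to the right and rows downward; lengths in m; the calibration is good to about 2 mm. A picture is of the moment at which its call begins. There is no depth.
- arm.sign_off(): hands the job in; it is judged then, once.
The state is a dict: "clock": time; "joint_pos": joint angles; "dq": joint speeds; "joint_torque": joint torques, N m; "eef_pos": TCP position; "ee_rot": TCP orientation; "contact_force": force on the tool from outside, world axes, zero at the start; "torque": the same for the moment, N m; "width": opening from 0.0 (shut) to 1.0 (fully open); "gripper_force": force on a finger pad.
Only numpy, scipy, OpenCV 4.12 (cv2) and the standard library are available. Lean on these libraries where they do the work, as an engineer would, in place of code of your own. Each camera call takes 0.05 s, during which the arm holds its last target. There are 200 camera calls.

## Working session

There is one attempt and no reset: what is moved stays moved. The work goes in short steps, Python scripts to look and compute and a tool call to move; the robot and the scene stay as the last step left them, time stands still between calls to the robot, and variables do not carry over. Pictures are saved under pics/ and viewed, at most 10 in all, crops included, and the job is handed in when it is done.

Besides the shell and the picture viewer there is one more tool, called after ">>>" in YAML: its name, and indented under it one key for each argument. play_rows: Moves the arm, as the interface text tells. Its arguments: {"type":"object","properties":{"increments":{"type":"array"},"grip_force":{"type":"number"}},"required":["increments"]}

```bash
mkdir -p pics; python3 - <<'E'
from rig import arm
import cv2,json
for n in("scene","top"):
    c=arm.camera(n); cv2.imwrite(f"pics/{n}0.png",c["image"][:,:,::-1])
    print(n,{k:(v.tolist() if hasattr(v,'tolist') else v) for k,v in c.items() if k!="image"})
print(arm.get_state())
E
```

```text
scene {'fx': 567.1969967250693, 'fy': 567.1969967250693, 'cx': 332.25197879739034, 'cy': 250.57101751467727, 'k1': -0.06948220037671039, 'R': [[0.08264514142950069, 0.9965770270144888, -0.002002454758708183], [0.6644682768420676, -0.05660098745549943, -0.7451699385305314], [-0.7427325828780044, 0.06025410729589509, -0.6668716164940172]], 't': [0.018406891470228115, -0.258524406086024, 1.690608915885771]}
top {'fx': 446.84747991476075, 'fy': 446.84747991476075, 'cx': 324.74927162969294, 'cy': 238.41562123657684, 'k1': 0.009229969740007221, 'R': [[-0.019734345190193132, -0.9997935644617206, 0.004835708928562086], [-0.9949786086827361, 0.019164166998270706, -0.09823595557141553], [0.09812300384558674, -0.006750049199070189, -0.9951514020249023]], 't': [-0.03327091395267908, 0.5450541716069803, 1.2097253608661453]}
{'clock': 0.1, 'joint_pos': array([ 1.01251624e+00,  5.28367427e-01,  1.43375141e+00, -2.66160453e-05,
        1.18142881e+00, -1.78503800e-01]), 'dq': array([-0.0019592 , -0.00256083, -0.00426071,  0.0003021 ,  0.00063278,
       -0.00259227]), 'joint_torque': array([ 3.97640624e-04, -4.40980017e+01, -1.77149820e+01,  6.34750491e-02,
        5.32875163e-02, -5.96996142e-05]), 'eef_pos': array([0.23132394, 0.57990854, 0.22168029]), 'ee_rot': array([-3.13966436e+00, -3.22909926e-04,  2.76182619e+00]), 'contact_force': array([-0.34732205, -0.79471921, -0.26450433]), 'torque': array([ 0.00314615, -0.06561823,  0.0131104 ]), 'gripper_force': 0.0, 'width': 1.001853643931696}
```

View pics/scene0.png

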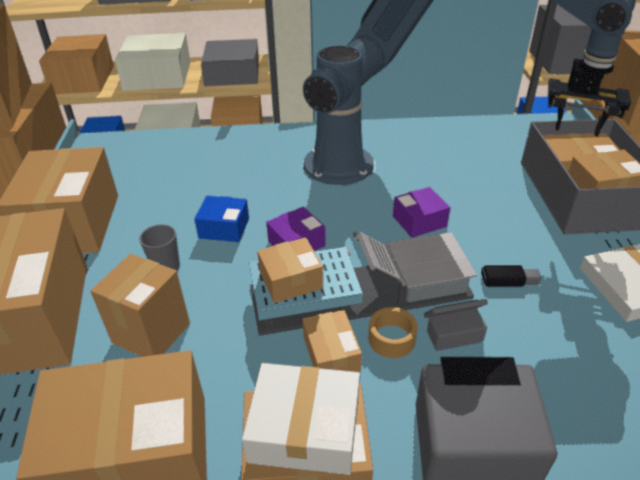

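View pics/top0.png

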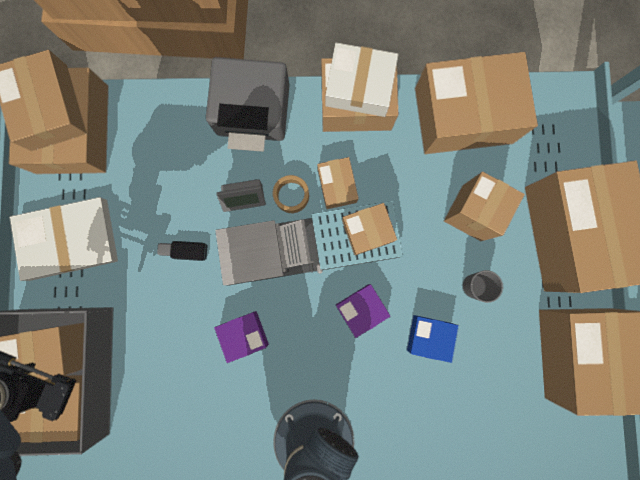

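The scene shows one brown carton on the light blue deck (top view, about (370,229)). The other brown carton, at (338,182), stands on the table behind the deck, so it is parcel_small. The purple and blue boxes at (362,310), (241,337) and (433,338) are look-alikes on the table. I'll confirm this in an enlarged crop.

```bash
python3 - <<'E'
import cv2
i=cv2.imread("pics/top0.png")[190:300,205:415]
cv2.imwrite("pics/c1.png",cv2.resize(i,(798,418),interpolation=cv2.INTER_CUBIC))
E
```

```text
(no output)
```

View pics/c1.png

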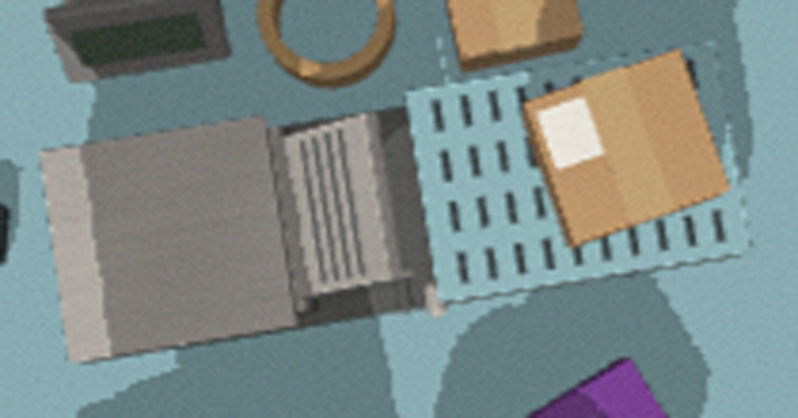

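The crop confirms the brown carton on the perforated deck, with top corners at crop (525,100), (682,50), (730,188) and (573,245). The plate corners are (42,150), (265,117), (297,326) and (72,362), the deck corners are (407,90), (440,302) and (750,247), and the flap is up.

```bash
cat >h.py <<'E'
import numpy as np,cv2,json
from rig import arm
def cam(n):
    c=arm.camera(n); return c
def unproj(c,px,z):
    K=np.array([[c["fx"],0,c["cx"]],[0,c["fy"],c["cy"]],[0,0,1]])
    p=cv2.undistortPoints(np.array(px,float).reshape(-1,1,2),K,np.array([c["k1"],0,0,0.]))[:,0]
    R=np.array(c["R"]);t=np.array(c["t"]);o=-R.T@t
    d=np.c_[p,np.ones(len(p))]@R
    return o+d*((z-o[2])/d[:,2])[:,None]
def fit(loc,w):  # 2D rigid: w=R loc+t
    loc=np.array(loc,float);w=np.array(w)[:,:2]
    a=loc-loc.mean(0);b=w-w.mean(0)
    th=np.arctan2((a[:,0]*b[:,1]-a[:,1]*b[:,0]).sum(),(a*b).sum())
    R=np.array([[np.cos(th),-np.sin(th)],[np.sin(th),np.cos(th)]])
    t=w.mean(0)-R@loc.mean(0)
    return th,t,np.linalg.norm(loc@R.T+t-w,axis=1)
E
python3 - <<'E'
from h import *
c=cam("top")
f=lambda L:[(205+(x+.5)/3.8-.5,190+(y+.5)/3.8-.5) for x,y in L]
P=unproj(c,f([(42,150),(265,117),(297,326),(72,362)]),.0755)
D=unproj(c,f([(407,90),(440,302),(750,247)]),.08)
th,t,e=fit([(.075,.21),(.075,.05),(-.075,.05),(-.075,.21),(.075,-.05),(-.075,-.05),(-.075,-.27)],np.r_[P,D])
print("station",th,np.degrees(th),t,e)
C=unproj(c,f([(525,100),(682,50),(730,188),(573,245)]),.145)
print(np.linalg.norm(np.diff(C,axis=0),axis=1))
for a,b in((.05,.055),):
  tc,tt,ec=fit([(a,b),(a,-b),(-a,-b),(-a,b)],C); print("carton",np.degrees(tc),tt,ec)
R=np.array([[np.cos(th),-np.sin(th)],[np.sin(th),np.cos(th)]])
print("carton in station",R.T@(tt-t),np.degrees(tc-th))
for n,p in dict(edge=(0,-.027),edgedn=(0,-.045),plate=(0,.13)).items(): print(n,R@p+t)
E
```

```text
station 0.1457049305978192 8.34827757750161 [0.52558615 0.02919267] [0.00205869 0.00223434 0.00123225 0.00184851 0.00084879 0.00076106
 0.00272057]
[0.10965162 0.09693756 0.11030408]
carton 17.416399515161753 [ 0.55698874 -0.15654114] [0.00057072 0.00121137 0.00188161 0.00097342]
carton in station [ 0.00410317 -0.18832508] 9.068121937660141
edge [0.52950627 0.00247877]
edgedn [ 0.53211969 -0.0153305 ]
plate [0.50671146 0.15781517]
```

>>> play_rows:
  increments:
    - [0,0,-3,0,0,6.66,1]
    - [0,0,-3,0,0,6.66,1]
    - [0,0,-3,0,0,6.66,1]
    - [0,0,-3,0,0,6.66,1]
    - [0,0,-3,0,0,6.66,1]
    - [0,0,0,0,0,6.66,1]
    - [0,0,0,0,0,6.66,1]
    - [0,0,0,0,0,6.66,1]
    - [0,0,0,0,0,6.6,1]

```text
clock: 0.9
eef_pos: [0.2315, 0.5802, 0.2372]
ee_rot: [-3.141, 0.001, 1.711]
contact_force: [-1.3, -0.9, -0.4]
width: 0.403
gripper_force: 0.0
```

>>> play_rows:
  increments:
    - [-25,9,0,0,0,0,1]
    - [-25,9,0,0,0,0,1]
    - [-25,9,0,0,0,0,1]
    - [-25,9,0,0,0,0,1]
    - [-25,9,0,0,0,0,1]
    - [-25,9,0,0,0,0,1]
    - [-25,9,0,0,0,0,1]
    - [-25,9,0,0,0,0,1]
    - [-25,9,0,0,0,0,1]
    - [-25,9,0,0,0,0,1]
    - [-25,9,0,0,0,0,1]
    - [-25,9,0,0,0,0,1]

```text
clock: 1.9
eef_pos: [0.3823, 0.2981, 0.2374]
ee_rot: [-3.141, 0.0, 1.717]
contact_force: [0.9, 0.3, 0.4]
width: 0.005
gripper_force: 0.0
```

>>> play_rows:
  increments:
    - [-25,9,0,0,0,0,1]
    - [-25,9,0,0,0,0,1]
    - [-25,9,0,0,0,0,1]
    - [-25,9,0,0,0,0,1]
    - [-25,9,0,0,0,0,1]
    - [-25,9,0,0,0,0,1]
    - [-25,9,0,0,0,0,1]
    - [-25,9,0,0,0,0,1]
    - [-25,9,0,0,0,0,1]
    - [-25,9,0,0,0,0,1]
    - [-25,9,0,0,0,0,1]
    - [0,0,0,0,0,0,1]

```text
clock: 2.9
eef_pos: [0.5232, 0.0376, 0.2376]
ee_rot: [3.139, 0.003, 1.713]
contact_force: [0.0, 0.2, 0.3]
width: 0.005
gripper_force: 0.0
```

```bash
cat >>h.py <<'E'
TH,T0=0.1457,np.array([0.52559,0.02919])
def stat():
    s=arm.get_state();p=s["eef_pos"];c,n=np.cos(TH),np.sin(TH);d=p[:2]-T0
    print("t",round(s["clock"],2),"station mm",np.round([1e3*(c*d[0]+n*d[1]),1e3*(-n*d[0]+c*d[1]),1e3*p[2]],1),"rpy-err",np.round(np.degrees(s["ee_rot"])-[180,0,98.35],2),"F",np.round(s["contact_force"],1),"w",round(s["width"],2))
E
python3 -c "from h import *;stat()"
```

```text
t 2.9 station mm [ -1.2   8.7 237.6] rpy-err [-0.17  0.16 -0.21] F [0.  0.2 0.3] w 0.01
```

>>> play_rows:
  increments:
    - [-7,0,15,0,0,0,1]
    - [-7,0,20,0,0,0,1]
    - [-7,0,20,0,0,0,1]
    - [0,0,20,0,0,0,1]
    - [0,0,15,0,0,0,1]
    - [0,0,5,0,0,0,1]
    - [0,0,0,0,0,0,1]

```text
clock: 3.48
eef_pos: [0.5217, 0.0215, 0.1412]
ee_rot: [-3.138, -0.001, 1.717]
contact_force: [-0.2, 0.6, -0.2]
width: 0.003
gripper_force: 0.0
```

>>> play_rows:
  increments:
    - [0,0,4,0,0,0,1]
    - [-1,0,4,0,0,0,1]
    - [-1,0,4,0,0,0,1]
    - [-1,0,4,0,0,0,1]
    - [-1,0,4,0,0,0,1]
    - [-1,0,4,0,0,0,1]
    - [-1,0,4,0,0,0,1]
    - [-1,0,4,0,0,0,1]
    - [-1,0,4,0,0,0,1]
    - [-1,0,4,0,0,0,1]
    - [-1,0,4,0,0,0,1]

```text
clock: 4.4
eef_pos: [0.5246, 0.0108, 0.0981]
ee_rot: [-3.141, 0.0, 1.717]
contact_force: [-0.2, -0.4, 1.9]
width: 0.007
gripper_force: 0.6
```

```bash
python3 -c "from h import *;stat()"
```

```text
t 4.4 station mm [ -3.7 -18.   98.1] rpy-err [-3.5999e+02  0.0000e+00  1.0000e-02] F [-0.2 -0.4  1.9] w 0.01
```

>>> play_rows:
  increments:
    - [-1,0,4,0,0,0,1]
    - [-1,0,4,0,0,0,1]
    - [-1,0,4,0,0,0,1]
    - [0,0,3,0,0,0,1]
    - [0,0,2,0,0,0,1]
    - [0,0,2,0,0,0,1]
    - [0,0,1,0,0,0,1]
    - [0,0,0,0,0,0,1]

```text
clock: 5.07
eef_pos: [0.5251, 0.008, 0.0782]
ee_rot: [-3.141, -0.0, 1.717]
contact_force: [0.7, -1.4, 1.6]
width: 0.005
gripper_force: 0.8
```

```bash
python3 - <<'E'
from h import *
stat()
i=cam("scene")["image"][210:340,230:500,::-1]
cv2.imwrite("pics/s1.png",cv2.resize(i,(798,384),interpolation=cv2.INTER_CUBIC))
E
```

```text
t 5.07 station mm [ -3.6 -20.9  78.2] rpy-err [-3.5999e+02 -0.0000e+00  1.0000e-02] F [ 0.7 -1.4  1.6] w 0.0
```

View pics/s1.png

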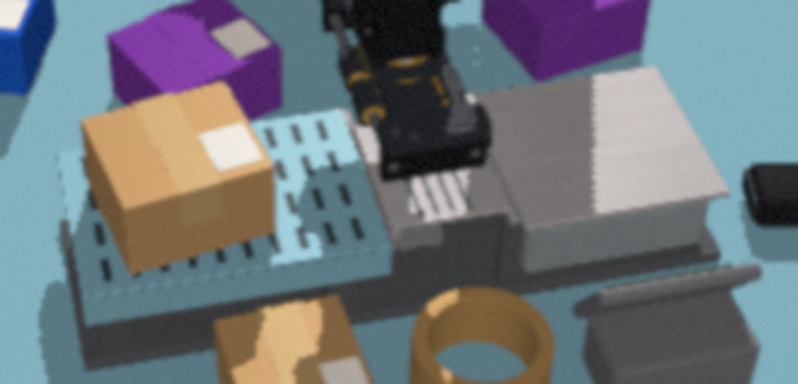

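The flap, at crop about (440,200), looks level under the fingers, and the low force suggests the catch is holding it. I'll press a little further, then lift and check.

>>> play_rows:
  increments:
    - [0,0,1,0,0,0,1]
    - [0,0,1,0,0,0,1]
    - [0,0,0,0,0,0,1]
    - [0,0,0,0,0,0,1]

```text
clock: 5.45
eef_pos: [0.5251, 0.008, 0.0766]
ee_rot: [3.141, 0.0, 1.717]
contact_force: [-0.2, -1.6, 2.5]
width: 0.01
gripper_force: 1.2
```

>>> play_rows:
  increments:
    - [0,0,-5,0,0,0,1]
    - [0,0,-15,0,0,0,1]
    - [0,0,-25,0,0,0,1]
    - [-25,0,-30,0,0,0,0.4]
    - [-30,0,-25,0,0,0,0.4]
    - [-30,0,-15,0,0,0,0.4]
    - [-30,0,0,0,0,0,0.4]
    - [-30,0,0,0,0,0,0.4]
    - [-30,0,0,0,0,0,0.4]
    - [-30,0,0,0,0,0,0.4]
    - [-30,0,0,0,0,0,0.4]
    - [-15,0,0,0,0,0,0.4]

```text
clock: 6.45
eef_pos: [0.5617, -0.2424, 0.1915]
ee_rot: [3.141, 0.001, 1.714]
contact_force: [0.1, 0.6, -0.7]
width: 0.566
gripper_force: 0.0
```

```bash
python3 - <<'E'
from h import *
stat()
i=cam("top")["image"][190:300,205:415,::-1]
cv2.imwrite("pics/t2.png",cv2.resize(i,(798,418),interpolation=cv2.INTER_CUBIC))
E
```

```text
t 6.45 station mm [  -3.7 -274.   191.5] rpy-err [-0.04  0.06 -0.12] F [ 0.1  0.6 -0.7] w 0.57
```

View pics/t2.png

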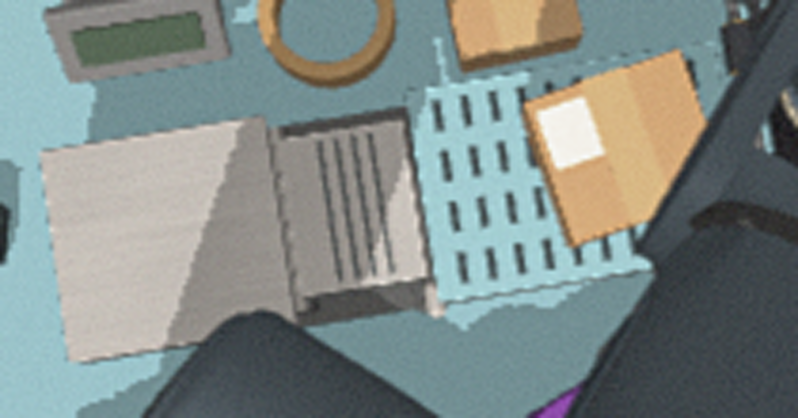

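The flap now spans crop (275,130) to (430,290), flush and latched with nothing touching it. Next I'll go down behind the carton.

>>> play_rows:
  increments:
    - [-6,4,0,0,0,0,0.4]
    - [-7,4,5,0,0,0,0.4]
    - [0,0,20,0,0,0,0.4]
    - [0,0,25,0,0,0,0.4]
    - [0,0,25,0,0,0,0.4]
    - [0,0,15,0,0,0,0.4]
    - [0,0,7,0,0,0,0.4]
    - [0,0,0,0,0,0,0.4]

```text
clock: 7.17
eef_pos: [0.5702, -0.2488, 0.0924]
ee_rot: [-3.138, -0.004, 1.718]
contact_force: [-0.8, 1.0, 0.2]
width: 0.598
gripper_force: 0.0
```

```bash
python3 -c "from h import *;stat()"
```

```text
t 7.17 station mm [   3.8 -281.5   92.4] rpy-err [-3.598e+02 -2.000e-01  1.000e-01] F [-0.8  1.   0.2] w 0.6
```

>>> play_rows:
  increments:
    - [8,0,0,0,0,0,0.4]
    - [6,0,0,0,0,0,0.4]
    - [5,0,0,0,0,0,0.4]
    - [5,0,0,0,0,0,0.4]
    - [5,0,0,0,0,0,0.4]
    - [5,0,0,0,0,0,0.4]
    - [5,0,0,0,0,0,0.4]
    - [5,0,0,0,0,0,0.4]
    - [5,0,0,0,0,0,0.4]
    - [5,0,0,0,0,0,0.4]
    - [5,0,0,0,0,0,0.4]
    - [5,0,0,0,0,0,0.4]

```text
clock: 8.17
eef_pos: [0.5632, -0.189, 0.0956]
ee_rot: [3.138, 0.003, 1.716]
contact_force: [0.4, -5.6, 2.7]
width: 0.601
gripper_force: 2.6
```

>>> play_rows:
  increments:
    - [6,0,0,0,0,0,0.4]
    - [6,0,0,0,0,0,0.4]
    - [6,0,0,0,0,0,0.4]
    - [6,0,0,0,0,0,0.4]
    - [6,0,0,0,0,0,0.4]
    - [6,0,0,0,0,0,0.4]
    - [6,0,0,0,0,0,0.4]
    - [6,0,0,0,0,0,0.4]
    - [6,0,0,0,0,0,0.4]
    - [6,0,0,0,0,0,0.4]
    - [6,0,0,0,0,0,0.4]
    - [3,0,0,0,0,0,0.4]

```text
clock: 9.17
eef_pos: [0.5533, -0.12, 0.0956]
ee_rot: [3.138, 0.003, 1.716]
contact_force: [0.8, -6.6, 3.2]
width: 0.6
gripper_force: 2.9
```

```bash
python3 - <<'E'
from h import *
stat()
i=cam("top")["image"][190:300,205:415,::-1]
cv2.imwrite("pics/t3.png",cv2.resize(i,(798,418),interpolation=cv2.INTER_CUBIC))
E
```

```text
t 9.17 station mm [   5.7 -151.6   95.6] rpy-err [-0.2   0.15 -0.01] F [ 0.8 -6.6  3.2] w 0.6
```

View pics/t3.png

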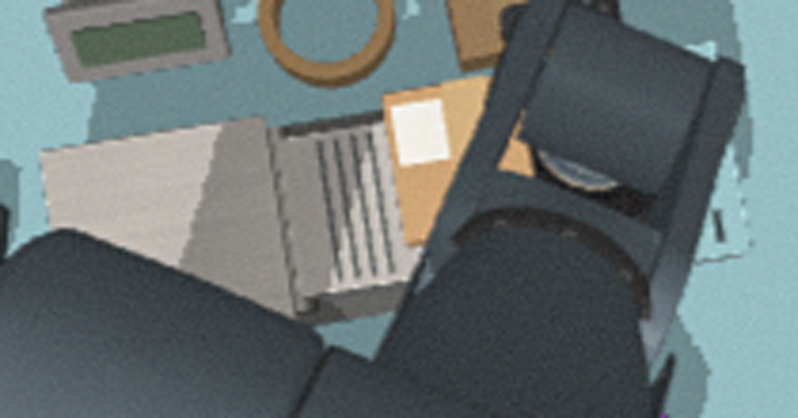

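The carton's front edge now runs from (385,95) to (408,245), parallel to the station, and the flap is still down. I'll check the lateral offset.

```bash
python3 - <<'E'
from h import *
c=cam("top")
C=unproj(c,[(205+(x+.5)/3.8-.5,190+(y+.5)/3.8-.5) for x,y in [(385,95),(408,245)]],.145)[:,:2]
R=np.array([[np.cos(TH),-np.sin(TH)],[np.sin(TH),np.cos(TH)]])
print((C-T0)@R*1e3)
E
```

```text
[[ 63.53947615 -35.80084273]
 [-37.04720844 -34.7165972 ]]
```

>>> play_rows:
  increments:
    - [6,-0.8,0,0,0,0,0.4]
    - [6,-0.8,0,0,0,0,0.4]
    - [6,-0.8,0,0,0,0,0.4]
    - [6,-0.8,0,0,0,0,0.4]
    - [6,-0.8,0,0,0,0,0.4]
    - [6,-0.8,0,0,0,0,0.4]
    - [6,-0.8,0,0,0,0,0.4]
    - [6,-0.8,0,0,0,0,0.4]
    - [6,-0.8,0,0,0,0,0.4]
    - [6,-0.8,0,0,0,0,0.4]
    - [6,-0.8,0,0,0,0,0.4]
    - [6,-0.8,0,0,0,0,0.4]

```text
clock: 10.27
eef_pos: [0.5338, -0.0507, 0.0955]
ee_rot: [3.137, 0.003, 1.716]
contact_force: [1.3, -5.2, 3.5]
width: 0.605
gripper_force: 2.7
```

>>> play_rows:
  increments:
    - [6,0,0,0,0,0,0.4]
    - [6,0,0,0,0,0,0.4]
    - [6,0,0,0,0,0,0.4]
    - [6,0,0,0,0,0,0.4]
    - [6,0,0,0,0,0,0.4]
    - [6,0,0,0,0,0,0.4]
    - [6,0,0,0,0,0,0.4]
    - [6,0,0,0,0,0,0.4]
    - [6,0,0,0,0,0,0.4]
    - [6,0,0,0,0,0,0.4]
    - [6,0,0,0,0,0,0.4]
    - [6,0,0,0,0,0,0.4]

```text
clock: 11.27
eef_pos: [0.5211, 0.0225, 0.0945]
ee_rot: [-3.141, -0.001, 1.716]
contact_force: [0.9, -2.8, -2.2]
width: 0.6
gripper_force: 1.1
```

```bash
python3 - <<'E'
from h import *
stat()
i=cam("scene")["image"][210:340,230:500,::-1]
cv2.imwrite("pics/s4.png",cv2.resize(i,(798,384),interpolation=cv2.INTER_CUBIC))
E
```

```text
t 11.27 station mm [-5.4 -6.  94.5] rpy-err [-3.5998e+02 -4.0000e-02 -1.0000e-02] F [ 0.9 -2.8 -2.2] w 0.6
```

View pics/s4.png

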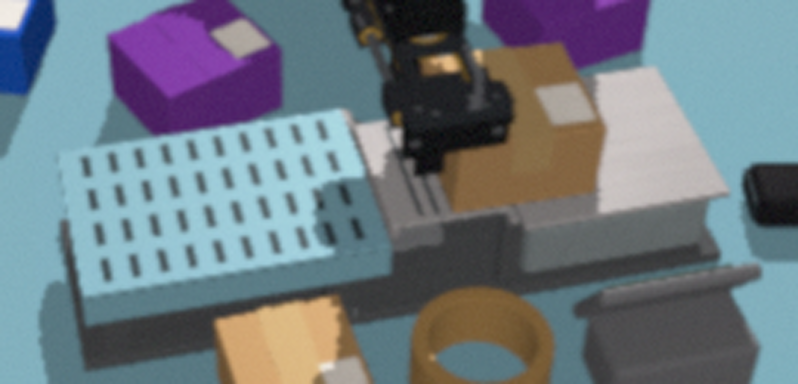

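The carton is upright and square, riding over the flap onto the plate (crop (450,45) to (605,205)). I'll finish the push.

>>> play_rows:
  increments:
    - [6,0,0,0,0,0,0.4]
    - [7,0,0,0,0,0,0.4]
    - [7,0,0,0,0,0,0.4]
    - [7,0,0,0,0,0,0.4]
    - [7,0,0,0,0,0,0.4]
    - [7,0,0,0,0,0,0.4]
    - [7,0,0,0,0,0,0.4]
    - [7,0,0,0,0,0,0.4]
    - [7,0,0,0,0,0,0.4]
    - [5,0,0,0,0,0,0.4]
    - [4,0,0,0,0,0,0.4]
    - [3,0,0,0,0,0,0.4]

```text
clock: 12.32
eef_pos: [0.5105, 0.0954, 0.0946]
ee_rot: [-3.142, 0.0, 1.717]
contact_force: [0.2, -2.6, -1.0]
width: 0.599
gripper_force: 1.4
```

>>> play_rows:
  increments:
    - [0,0,0,0,0,0,0.4]
    - [-10,0,0,0,0,0,0.4]
    - [-20,0,0,0,0,0,0.4]
    - [-20,0,-10,0,0,0,0.4]
    - [-20,0,-25,0,0,0,0.4]
    - [-20,0,-30,0,0,0,0.4]
    - [-30,0,-30,0,0,0,0.4]
    - [-35,0,-10,0,0,0,0.4]
    - [-35,0,0,0,0,0,0.4]
    - [-35,0,0,0,0,0,0.4]
    - [-35,0,0,0,0,0,0.4]
    - [-35,0,0,0,0,0,0.4]

```text
clock: 13.32
eef_pos: [0.5531, -0.1988, 0.1994]
ee_rot: [3.141, -0.0, 1.716]
contact_force: [0.2, 0.1, 0.2]
width: 0.598
gripper_force: 0.0
```

```bash
python3 - <<'E'
from h import *
stat()
i=cam("top")["image"][190:300,205:415,::-1]
cv2.imwrite("pics/t5.png",cv2.resize(i,(798,418),interpolation=cv2.INTER_CUBIC))
E
```

```text
t 13.32 station mm [  -5.9 -229.6  199.4] rpy-err [-0.04 -0.02 -0.05] F [0.2 0.1 0.2] w 0.6
```

View pics/t5.png

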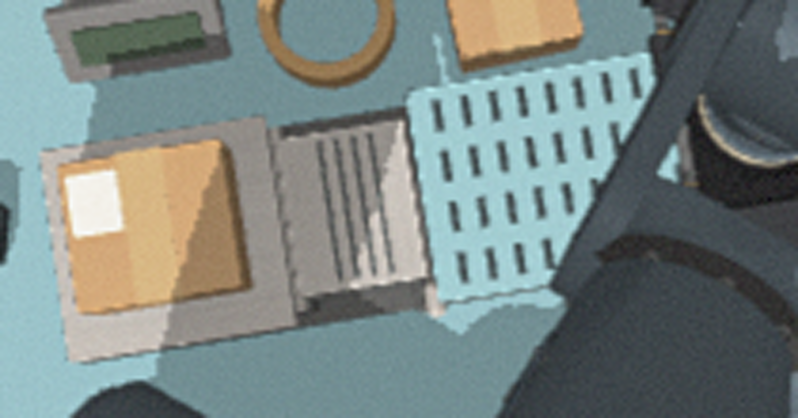

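The carton stands on the plate with top corners at (60,165), (220,141), (240,290) and (80,313), and the flap is flush. I'll check the numbers.

```bash
python3 - <<'E'
from h import *
c=cam("top")
C=unproj(c,[(205+(x+.5)/3.8-.5,190+(y+.5)/3.8-.5) for x,y in [(60,165),(220,141),(240,290),(80,313)]],.1405)[:,:2]
R=np.array([[np.cos(TH),-np.sin(TH)],[np.sin(TH),np.cos(TH)]])
L=(C-T0)@R
print(L*1e3, L.mean(0)*1e3); a,_,e=fit([(.05,.055),(.05,-.055),(-.05,-.055),(-.05,.055)],L);print(np.degrees(a),e)
E
```

```text
[[ 53.29854156 183.54301818]
 [ 51.77442363  76.95446182]
 [-47.80932967  78.91168344]
 [-45.4369121  184.49310211]] [  2.95668086 130.97556639]
-0.9546278493760437 [0.00169003 0.00182279 0.00210035 0.00240684]
```

The carton is centred at (3, 131) mm in the station frame, turned under 1°, with more than 20 mm of plate on every side. Handing in.

```bash
python3 -c "from rig import arm;print(arm.sign_off())"
```

```text
the job is handed in; nothing more can be done
None
```

The flap is latched down, the carton stands square and wholly on the weighing plate (about 3 mm off centre, turned under 1°), and the job was handed in at about 13 s of the 58 s allowed.

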